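# Take the window out of a bench dust box

### The job

The window of the dust box on the technician's bench has to come out for cleaning. Take it by its bar handle, slide it up under the hood until its foot is above the lip, tilt the foot out over the lip and draw the window down and out without forcing it. Lower it onto the grey felt mat (do not drop it) so that it lies flat in the middle, handle up, and leave the cast, the wax knife and the jar where they are.

Things in the scene. Friction and masses are not known exactly. Their poses are not given: they have to be found in the camera images.
- dust_box: White grinding cabinet, fixed, 290 deep (x) x 290 wide (y) x 245 mm high. Origin: centre of its underside; x level from its front (two round arm cuffs) to its back, z up. Front wall 112 mm high; from there the window slopes up and back at 40 degrees above level to the flat roof, which begins at x = -4 mm. Side cheeks, 200 mm apart inside, stand 20 mm out of the window's underside plane.
- seat: Sloping seat of the window, fixed part of the dust box (at box x = -125, z = 115 mm). Origin: middle of the ledge that the window's foot stands on, in the plane of the window's underside. x up the slope (40 degrees above level), y as the box's y, z square out of the window plane (towards the worker and up). Slippery plastic strips at z = 0 carry the window. Side play 5 mm each side.
- lip (a point): Middle of the top of the retaining lip in front of the window's foot, with the seat's axes. The lip rises from the ledge (seat x = 0) to seat x = 10 mm, between seat z = 8.5 and 18 mm, over the whole width; this point is at z = 13 mm. The foot must rise more than 10 mm to pass over it.
- hood (a point): Middle of the lower edge of the hood, a 4 mm thick flange over the window's top edge, with the seat's axes: seat x = 148 mm, inner face at seat z = 14 mm (this point). The window, 6 mm thick, is tucked 12 mm under it when seated; once pushed up it can be tilted about its top edge, foot outwards, by 7 degrees (foot just past the lip) to 16 degrees (binds under the hood).
- stop (a point): Middle of the rigid stop under the hood, with the seat's axes: seat x = 174 mm, z = 0. The seated window's top edge is at seat x = 160 mm, so the window can slide 14 mm up to it, 4 mm more than the lip needs. From the stop the tilted window must be drawn more than 28 mm down along its own plane for its top to leave the hood.
- window: Glass pane with a thin metal edge, loose, 0.3 to 0.55 kg: 160 mm along its x (foot to top), 190 mm wide (y), 6 mm thick. Origin: centre of its underside; z square out of the pane on the handle's side. It stands on the ledge by its own weight; seated, its origin is at seat x = 80 mm, z = 0 (y within 3 mm) and its axes are the seat's.
- window_bar (a point): Centre of the window's handle, 34 mm above the window's origin along its z, with the window's axes: a straight aluminium bar along y, 110 mm long, 14 x 14 mm in section, on two posts 80 mm apart inside; 21 mm free between bar and glass.
- window_foot (a point): Middle of the foot edge of the window's underside (window x = -80 mm).
- window_top (a point): Middle of the top edge of the window's underside (window x = +80 mm).
- mat: Grey felt mat, fixed on the bench, 200 (x) x 240 mm (y), 4 mm thick. Origin: centre of its underside, on the bench top; x and y along its edges, z up.
- cast: Dental stone cast, horseshoe of teeth on a base, about 64 x 62 x 32 mm, loose, standing behind the mat. Origin: centre of its underside. Leave it alone.
- wax_knife: Wax knife with a wooden handle, 180 mm long, 9 mm thick, loose, lying across the roof of the dust box. Leave it alone.
- jar: Small amber jar with a white lid, 52 mm across, 50 mm high, loose, standing on the roof of the dust box. Origin: centre of its underside. Leave it alone.
Things that resemble listed ones, but are neither listed nor needed, are in the scene too. Several things have the shape of the window; the one meant has the colours described above.

How it is judged:
By the outcome, as a careful person would: the job done as asked, in the order asked, and still so for the second after the job is handed in, with the robot touching nothing.
It also fails if it takes over 62 s, if anything falls off the work surface, if the arm or the gripper's body presses on something with over 40 N, if the wrist force passes 120 N, or if a joint passes its speed limit or range.

### The arm

A 6-joint arm with a two-finger parallel gripper is mounted at the origin on the work surface. World frame = base frame: x ahead of the robot, y to its left, z up, the work surface at z = 0. Lengths are in mm, angles in rad, forces in N, time in s.
With the tool pointing down it reaches from about 325 to 925 mm from the base axis. Payload 3.1 kg.
Tool frame: the origin (TCP) lies at the very end of the fingers, on their centre line; the grasp point (between the pads) lies arm.grip_point_offset behind it (arm.grip_point_offset is the distance from the TCP to the grasp point, in mm); z points along the fingers, y is the line along which they close (so a half turn about z gives the same grasp; the last joint's range is limited). The gripper opens to 85 mm and grips with 20 to 120 N. Pads are 22 mm wide; open, the fingers measure 114 mm over their backs; the gripper's body (76 mm by 85 mm) begins 54 mm behind the grasp point. The pads swing forward as they close: fully open they stand 13 mm farther back than shut.
Start: joints at [-1.444, 0.217, 1.613, -0, 1.311, -0.112], TCP at [147.856, -607.271, 231.3] pointing down, gripper open.
Joint ranges: [-2.75, 2.75], [-0.78, 2.1], [0.31, 2.55], [-1.13, 4.27], [0.13, 2.63], [-2.58, 2.58]. Speed limits (rad/s): [2.79, 2.79, 3.14, 3.14, 3.14, 3.14].

### API

Orientations are given as a rotation vector (axis times angle).
In Python, from bench import arm gives the robot as it stands.
- The arm moves only by the tool play_rows, never from a script. Its arguments are lists of equal length, an entry for each row: "dp": the shift along the tool's x, y, z each as a share of 0.05 m, from -1 to 1, a list of three; "yaw": the turn about the tool's z as a share of 0.12 rad, from -1 to 1. In form: {"dp": [[x, y, z], ...], "yaw": [yaw, ...]}. A call has 1 to 5 rows; each row shifts and turns the commanded pose from where the row before left it, along the tool's axes as they then stand; what a row does not reach is not made up. A row lasts 1/8 s, in which the tool goes at most 62.5 mm and 10.7 degrees, less where a joint would pass 70% of its speed; a pose out of reach is approached as far as the arm can. A call with a number of a shift or a turn outside -1 to 1 is refused whole. A call with a gripper value outside its range is refused whole. "fingers" is the gripper's target within -1 to 1 (shut at 1, half-way at 0, fully open at -1), set as the call begins (left out, the last holds). The fingers move at their own pace and stop on an object; "newtons" is the grip in N (left out, the last holds). Time passes only in rows, so rows that do not move let the fingers close. It gives the time, the measured TCP pose, the force, the opening and the grip force at its end, in the units of the state.
- arm.sense(): the state, without advancing time (a new reading comes with each control period).
- arm.snapshot(name): name is "scene" or "top" or "wrist"; returns a dict with "pixels" (420x560x3 uint8, red, green, blue), "z_map" (420x560 float32, mm along the optical axis (not along the pixel's ray), 0 where there is no reading), "fx", "fy", "cx", "cy" (pixels), "D" ([k1, k2, p1, p2, k3] as OpenCV has them; the pictures are not rectified), "R" (3x3) and "t" (3): a world point X has camera coordinates R X + t. Camera axes: x right, y down, z forward; pixel columns grow to the right and rows downward; lengths in mm; the calibration is good to about 2 mm. A picture is of the moment at which its call begins.
- arm.close_job(): hands the job in; it is judged then, once.
Trained networks look in a picture, given as the dict that the camera call returned (one of the last four; its "shot" number tells which), for a name from the list of things; names that differ only in an ending like _2 or _b are one class to them, and where a whole thing is asked for, a point or a joint stands for the part that bears it (a point fixed in the world has none). Each returns a list of dicts, best first, with "conf" (0 to 1); they miss things now and then, are a little off and sometimes report something else, mostly with a low value. They report only what shows in the picture. A call takes as long as a camera call. They do not tell look-alikes from the thing itself.
- arm.spot_in(label, picture): "rect" ([left, top, right, bottom] in pixels, round what is visible of it).
- arm.mark_of(label, picture): "uv" ([column, row] in pixels: a listed point, or the origin of a listed thing).
The state is a dict: "time_s": time; "joints": joint angles; "dq": joint speeds; "joint_efforts": joint torques, N m; "tcp_pos": TCP position; "eef_rot": TCP orientation; "contact_force": force on the tool from outside, world axes, zero at the start; "ft_torque": the same for the moment, N m; "width": finger opening in mm; "gripper_force": force on a finger pad.
Only numpy, scipy, OpenCV 4.12 (cv2) and the standard library are available. Lean on these libraries where they do the work, as an engineer would, in place of code of your own. Each camera call takes 0.05 s, during which the arm holds its last target. There are 200 camera calls.

## Working session

There is one attempt and no reset: what is moved stays moved. The work goes in short steps, Python scripts to look and compute and a tool call to move; the robot and the scene stay as the last step left them, time stands still between calls to the robot, and variables do not carry over. Pictures are saved under pics/ and viewed, at most 10 in all, crops included, and the job is handed in when it is done.

Besides the shell and the picture viewer there is one more tool, called by a JSON object that holds its "fn" and its "kwargs", one argument or row to a line. play_rows: Moves the arm, as the interface text tells. Its arguments: {"type":"object","properties":{"dp":{"type":"array"},"yaw":{"type":"array"},"fingers":{"type":"number"},"newtons":{"type":"number"}},"required":["dp","yaw"]}

```bash
mkdir -p pics; ls
python3 - <<'E'
from bench import arm
import cv2,numpy as np
print([a for a in dir(arm) if a[0]!='_'], arm.grip_point_offset)
for n in ("scene","top"):
    p=arm.snapshot(n); cv2.imwrite(f"pics/{n}0.png",p["pixels"][:,:,::-1])
    print(n,p["fx"],p["D"],np.round(p["R"],3).tolist(),p["t"])
    for l in ("window","dust_box","mat","window_bar","seat","lip","hood","cast","jar","wax_knife"):
        print(l,[(np.round(d["uv"]).tolist(),round(d["conf"],2)) for d in arm.mark_of(l,p)][:4])
print(arm.sense())
E
```

```text
pics
['PlanningError', 'close_job', 'grip_point_offset', 'mark_of', 'sense', 'snapshot', 'spot_in'] 18.700000000000003
scene 515.0874028329729 [-0.00603501  0.          0.          0.          0.        ] [[0.469, 0.883, 0.013], [0.763, -0.398, -0.51], [-0.445, 0.25, -0.86]] [-234.89691485 -314.54806951 1721.0977234 ]
window [([354.0, 172.0], 0.96), ([329.0, 119.0], 0.91)]
dust_box [([255.0, 336.0], 0.36)]
mat [([234.0, 285.0], 0.89), ([251.0, 335.0], 0.24)]
window_bar [([351.0, 162.0], 0.7), ([330.0, 127.0], 0.55)]
seat [([346.0, 168.0], 0.74)]
lip [([344.0, 161.0], 0.6)]
hood [([368.0, 172.0], 0.91), ([233.0, 282.0], 0.67)]
cast [([250.0, 335.0], 0.62), ([233.0, 283.0], 0.41)]
jar [([364.0, 220.0], 0.85)]
wax_knife [([375.0, 182.0], 0.74), ([369.0, 176.0], 0.46)]
top 413.4991135732464 [-0.06171004  0.          0.          0.          0.        ] [[-0.019, -1.0, 0.021], [-0.989, 0.015, -0.144], [0.144, -0.024, -0.989]] [  -5.14501054  543.4318496  1103.5546136 ]
window [([162.0, 320.0], 0.98), ([197.0, 213.0], 0.61)]
dust_box []
mat [([344.0, 197.0], 0.61), ([195.0, 241.0], 0.6)]
wi
[... 247 characters left out ...]
, 166.0], 0.81)]
{'time_s': 1.1, 'joints': array([-1.44418294e+00,  2.16899025e-01,  1.61338420e+00,  1.18034430e-06,
        1.31130039e+00, -1.12200631e-01]), 'dq': array([ 0.00079265, -0.0014748 ,  0.00013999,  0.0002755 ,  0.00249539,
       -0.00059726]), 'joint_efforts': array([ 2.45860429e-04, -3.96891475e+01, -3.04262495e+01, -1.81510727e-04,
        6.83894323e-04, -1.68791530e-06]), 'tcp_pos': array([ 147.86801534, -607.27612311,  231.30912663]), 'eef_rot': array([3.11921388e+00, 3.74235842e-01, 1.89424327e-06]), 'contact_force': array([ 0.5689878 , -0.57903406, -0.19217279]), 'ft_torque': array([0.02196967, 0.03094469, 0.02372632]), 'gripper_force': 0.0, 'width': 85.1981565151889}
```

View pics/scene0.png

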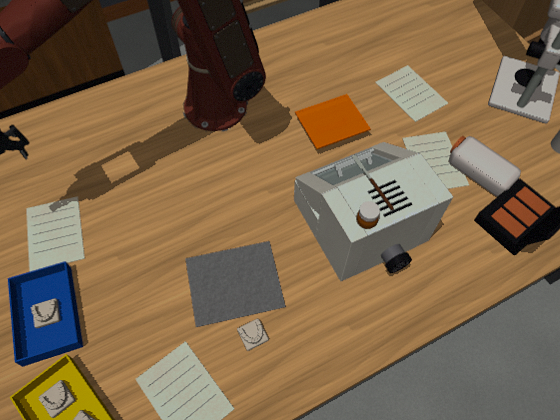

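View pics/top0.png

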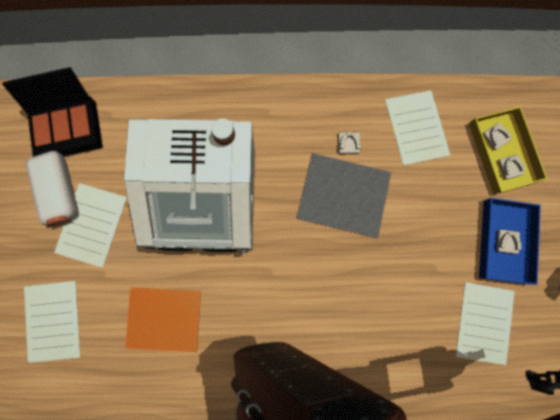

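```bash
cat > h.py <<'E'
from bench import arm
import cv2,numpy as np
def cloud(p):
    h,w=p["z_map"].shape
    K=np.array([[p["fx"],0,p["cx"]],[0,p["fy"],p["cy"]],[0,0,1.]])
    g=np.stack(np.meshgrid(np.arange(w),np.arange(h)),-1).reshape(-1,1,2).astype(float)
    n=cv2.undistortPoints(g,K,np.array(p["D"]))[:,0]
    z=p["z_map"].reshape(-1,1)
    c=np.hstack([n*z,z]); X=(c-p["t"])@p["R"]
    X[z[:,0]==0]=np.nan
    return X.reshape(h,w,3)
E
python3 - <<'E'
from h import *
p=arm.snapshot("top"); X=cloud(p); np.save("top.npy",X)
im=p["pixels"]
cv2.imwrite("pics/crop.png",cv2.resize(im[110:265,110:400,::-1],None,fx=2.7,fy=2.7,interpolation=cv2.INTER_CUBIC))
def rect(m,name):
    m=cv2.morphologyEx(m.astype(np.uint8),cv2.MORPH_OPEN,np.ones((3,3)))
    n,l,s,_=cv2.connectedComponentsWithStats(m); k=1+np.argmax(s[1:,4])
    P=X[l==k]; r=cv2.minAreaRect(P[:,:2].astype(np.float32)); print(name,s[k],np.round(r[0],1),np.round(r[1],1),round(r[2],2),"z",np.median(P[:,2]).round(1))
u=np.arange(560)[None,:]; v=np.arange(420)[:,None]
box=(u>110)&(u<270)&(v>110)&(v<260)
z=X[...,2]
rect(box&(abs(z-245)<6),"roof")
rect(box&(z>15),"box")
g=im.astype(int); 
rect((u>280)&(u<400)&(v>145)&(v<245)&(g.max(2)-g.min(2)<22)&(g.max(2)<130)&(z<12),"mat")
rect((u>330)&(u<370)&(v>120)&(v<160)&(z>8),"cast")
print("col z along knife u=193"); 
for vv in range(150,246,3): print(vv,np.round(X[vv,[175,184,190,193,196,202]].reshape(-1)[2::3],0), np.round(X[vv,193],0))
E
```

```text
roof [ 124  119  127   66 7057] [657.7 196.6] [288.9 152.7] 87.89 z 244.0
box [  124   119   131   134 16128] [584.1 199.6] [290.9 298.9] 87.6 z 236.6
mat [ 298  155   92   82 5314] [ 592.9 -207.5] [235.8 196. ] 75.58 z 3.1
cast [338 132  23  22 447] [ 743.4 -226.5] [63.  62.4] 89.71 z 16.1
col z along knife u=193
150 [243. 245. 244. 251. 251. 242.] [657. 183. 251.]
153 [247. 246. 247. 252. 246. 244.] [649. 182. 252.]
156 [242. 242. 243. 255. 246. 245.] [641. 182. 255.]
159 [244. 246. 245. 254. 242. 244.] [634. 182. 254.]
162 [246. 245. 245. 253. 243. 242.] [628. 182. 253.]
165 [244. 245. 243. 253. 243. 244.] [621. 182. 253.]
168 [242. 245. 243. 252. 246. 245.] [614. 182. 252.]
171 [244. 244. 244. 255. 244. 243.] [606. 181. 255.]
174 [243. 243. 245. 251. 246. 242.] [600. 182. 251.]
177 [244. 245. 242. 250. 244. 247.] [593. 182. 250.]
180 [244. 244. 246. 249. 245. 247.] [587. 182. 249.]
183 [240. 239. 237. 251. 236. 238.] [579. 182. 251.]
186 [232. 234. 233. 250. 230. 232.] [573. 182. 250.]
189 [227. 227. 228. 251. 227. 228.] [565. 181. 251.]
192 [209. 210. 209. 249. 210. 208.] [559. 
[... 211 characters left out ...]
 181. 249.]
207 [180. 181. 183. 248. 184. 185.] [525. 181. 248.]
210 [177. 176. 185. 177. 177. 175.] [529. 195. 177.]
213 [172. 172. 170. 169. 171. 170.] [522. 196. 169.]
216 [194. 192. 166. 163. 164. 164.] [516. 197. 163.]
219 [199. 202. 203. 197. 199. 200.] [504. 191. 197.]
222 [196. 195. 196. 198. 196. 198.] [497. 190. 198.]
225 [148. 149. 148. 150. 150. 151.] [495. 199. 150.]
228 [142. 141. 140. 145. 141. 144.] [488. 200. 145.]
231 [136. 138. 133. 141. 136. 139.] [481. 201. 141.]
234 [131. 126. 131. 128. 132. 132.] [475. 203. 128.]
237 [123. 123. 125. 127. 126. 127.] [467. 203. 127.]
240 [130. 135. 133. 133. 131. 130.] [459. 202. 133.]
243 [128. 127. 126. 128. 130. 129.] [452. 203. 128.]
```

View pics/crop.png

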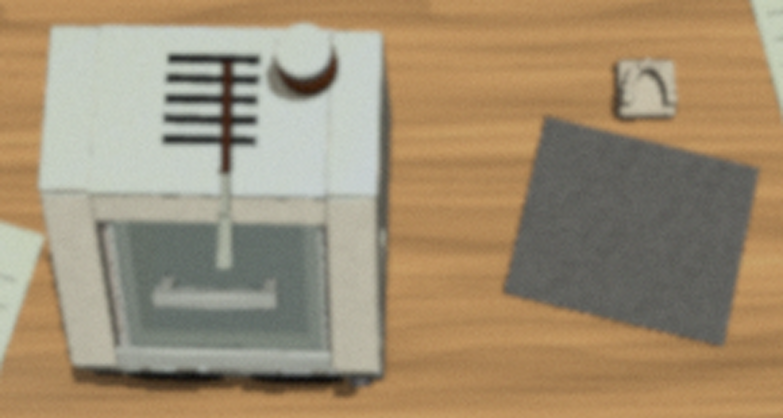

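The thing wanted is the glass pane in the white box (bar at top-image px 189,220). Look-alike is the orange plate at (163,320). The other flat things (mat at 344,195, papers) differ. The crop shows the glass and bar in the box, with the wax knife tip overhanging the window to about (193,208), so I need to keep the gripper body above it.

{"fn": "play_rows", "kwargs": {
  "dp": [
    [0.7,-0.9,-0.4],
    [0.7,-0.9,-0.4],
    [0.7,-0.9,-0.4],
    [0.7,-0.9,-0.4],
    [0.7,-0.9,-0.4]
  ],
  "yaw": [0,0,0,0,0],
  "fingers": 0.2
}}

```text
time_s: 1.78
tcp_pos: [265.2, -345.5, 332.1]
eef_rot: [3.119, 0.373, 0.001]
contact_force: [0.6, 0.6, 0.6]
width: 34.1
gripper_force: 0.0
```

{"fn": "play_rows", "kwargs": {
  "dp": [
    [0.7,-0.9,0],
    [0.7,-0.9,0],
    [0.7,-0.9,0],
    [0.7,-0.9,0],
    [0.7,-0.9,0]
  ],
  "yaw": [0,0,0,0,0]
}}

```text
time_s: 2.4
tcp_pos: [382.0, -85.5, 331.8]
eef_rot: [3.118, 0.374, 0.003]
contact_force: [0.6, 0.9, 0.3]
width: 34.1
gripper_force: 0.0
```

{"fn": "play_rows", "kwargs": {
  "dp": [
    [0.7,-0.9,0],
    [0.7,-0.9,0],
    [0.7,-0.9,0],
    [0.7,-0.9,0],
    [0.4,-0.5,0]
  ],
  "yaw": [0,0,0,0,0]
}}

```text
time_s: 3.02
tcp_pos: [488.9, 152.4, 331.3]
eef_rot: [-3.118, -0.378, -0.0]
contact_force: [-1.4, -0.0, 0.1]
width: 33.7
gripper_force: 0.0
```

{"fn": "play_rows", "kwargs": {
  "dp": [
    [0,0,0],
    [0,0,0],
    [0,0,0],
    [0,0,0],
    [0,0,0]
  ],
  "yaw": [-1,-1,-1,-1,-1]
}}

```text
time_s: 3.65
tcp_pos: [488.4, 149.8, 331.3]
eef_rot: [2.867, 1.285, 0.0]
contact_force: [0.6, -0.1, -0.0]
width: 33.8
gripper_force: 0.0
```

{"fn": "play_rows", "kwargs": {
  "dp": [
    [0,0,0],
    [0,0,0],
    [0,0,0],
    [0,0,0],
    [0,0,0]
  ],
  "yaw": [-1,-1,-1,-1,-1]
}}

```text
time_s: 4.28
tcp_pos: [488.4, 149.8, 331.4]
eef_rot: [2.359, 2.075, 0.0]
contact_force: [-0.1, 0.7, 1.0]
width: 34.3
gripper_force: 0.0
```

```bash
cat > look.py <<'E'
from h import *
import sys
p=arm.snapshot("wrist"); X=cloud(p); np.save("wrist.npy",X)
cv2.imwrite(f"pics/{sys.argv[1]}.png",p["pixels"][:,:,::-1])
for l in ("window_bar","window_foot","window_top","hood","lip","wax_knife"):
    for d in arm.mark_of(l,p)[:2]:
        u,v=np.round(d["uv"]).astype(int); print(l,u,v,round(d["conf"],2), np.round(X[min(max(v,0),419),min(max(u,0),559)],1))
z=X[...,2]
print("cam",np.round(-p["R"].T@p["t"],0))
E
python3 look.py w1
```

```text
window_bar 284 138 0.76 [500.3 200.6 200.4]
window_bar 86 68 0.73 [276.9 293.5  42.3]
window_foot 249 132 0.93 [466.1 202.6 126.7]
window_foot 132 62 0.91 [332.9 293.2  42.2]
window_top 0 72 0.92 [144.  308.    1.3]
hood 375 132 0.67 [566.8 199.2 226. ]
lip 246 133 0.69 [463.1 202.2 129.1]
lip 249 131 0.26 [466.4 203.6 127.9]
wax_knife 463 151 0.83 [615.5 183.3 255. ]
cam [498. 233. 475.]
```

View pics/w1.png

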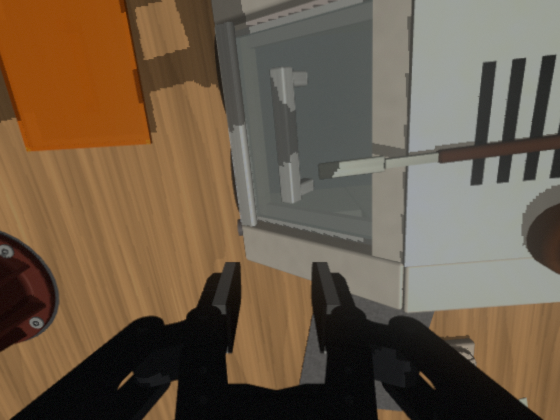

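Run:
```python
from h import *
X=np.load("wrist.npy"); z=X[...,2]
def sel(u0,u1,v0,v1,f): 
    m=np.zeros(z.shape,bool); m[v0:v1,u0:u1]=True; return X[m&f]
b=sel(262,310,60,215,(z>186)&(z<212)&(X[...,0]<513)&(X[...,0]>485))
print("bar",len(b),np.percentile(b,[1,50,99],axis=0).round(1).tolist()); f=np.polyfit(b[:,1],b[:,0],1);print("slope dx/dy",f, "x at 202",np.polyval(f,202))
k=sel(310,440,145,185,(z>240)&(X[...,0]<570)); print("knife",np.percentile(k,[1,50,99],axis=0).round(1).tolist())
r=sel(415,470,0,300,(abs(z-245)<5)); print("roof z",np.median(r[:,2]))
# bar profile
for y in (215,225):
    q=b[abs(b[:,1]-y)<2.5]; q=q[np.argsort(q[:,0])]; print(np.round(q[::max(1,len(q)//12),[0]].T,1),np.round(q[::max(1,len(q)//12),2],1))
# hood edge & front edge slopes: cheeks
for v in (30,60,90,120,200,215): 
    row=X[v]; d=np.where(np.diff(z[v,330:420])>8)[0]; print(v,[np.round(row[330+i+1],1).tolist() for i in d][:3])
```

```text
bar 2987 [[492.4, 146.4, 189.7], [502.2, 204.2, 198.8], [512.2, 253.2, 203.2]]
slope dx/dy [2.80887223e-02 4.96532922e+02] x at 202 502.20684436101396
knife [[520.6, 175.8, 249.9], [544.4, 181.4, 251.9], [569.1, 186.5, 253.7]]
roof z 245.83463790706242
[[493.7 495.4 496.8 498.2 499.6 501.  502.6 504.  505.4 506.9 508.7 510.2]] [195.5 196.8 197.6 199.2 200.7 201.7 201.9 201.2 200.8 199.2 195.5 195.4]
[[494.2 495.8 497.2 498.6 500.  501.5 503.  504.2 505.7 507.2 508.8 510.1
  511.6]] [195.4 196.8 198.  199.8 200.  201.6 202.9 202.  200.5 199.9 197.6 195.6
 193.5]
30 [[567.7, 266.1, 224.7]]
60 [[567.3, 247.8, 224.4]]
90 [[566.6, 228.3, 224.5]]
120 [[565.9, 207.8, 224.9]]
200 [[563.2, 146.7, 224.6]]
215 [[562.6, 134.2, 224.9]]
```

{"fn": "play_rows", "kwargs": {
  "dp": [
    [0,0,0],
    [0.58,0.12,0],
    [0.58,0.12,0],
    [0,0,0.8],
    [0,0,0.6]
  ],
  "yaw": [-0.74,0,0,0,0],
  "fingers": 0.37,
  "newtons": 25
}}

```text
time_s: 5.25
tcp_pos: [502.7, 207.6, 260.1]
eef_rot: [-2.269, -2.173, 0.001]
contact_force: [-0.6, 0.0, -0.5]
width: 26.7
gripper_force: 0.0
```

{"fn": "play_rows", "kwargs": {
  "dp": [
    [0,0,0],
    [0,0,0]
  ],
  "yaw": [0,0]
}}

```text
time_s: 5.5
tcp_pos: [503.7, 207.3, 262.6]
eef_rot: [2.269, 2.172, 0.002]
contact_force: [-0.0, 0.7, 0.3]
width: 26.7
gripper_force: 0.0
```

{"fn": "play_rows", "kwargs": {
  "dp": [
    [0,-0.03,0.5],
    [0,0,0.5],
    [0,0,0.2],
    [0,0,0],
    [0,0,0]
  ],
  "yaw": [0,0,0,0,0]
}}

```text
time_s: 6.12
tcp_pos: [502.6, 207.5, 203.1]
eef_rot: [2.268, 2.172, 0.004]
contact_force: [1.1, 0.1, 0.7]
width: 27.0
gripper_force: 0.0
```

{"fn": "play_rows", "kwargs": {
  "dp": [
    [0,0,0.2],
    [0,0,0.19],
    [0,0,0],
    [0,0,0]
  ],
  "yaw": [0,0,0,0]
}}

```text
time_s: 6.62
tcp_pos: [501.3, 207.2, 181.6]
eef_rot: [-2.269, -2.173, 0.001]
contact_force: [0.3, -0.0, 0.1]
width: 26.6
gripper_force: 0.0
```

```bash
python3 look.py w2
```

```text
window_bar 279 304 0.75 [501.3 205.4 201.5]
window_bar 3 100 0.55 [285.4 297.1  42.9]
window_foot 223 238 0.87 [465.3 205.2 126. ]
window_foot 68 105 0.56 [335.9 291.4  43.2]
hood 454 344 0.65 [564.8 202.6 225.7]
lip 216 243 0.61 [462.  205.2 133.5]
cam [504. 291. 325.]
```

View pics/w2.png

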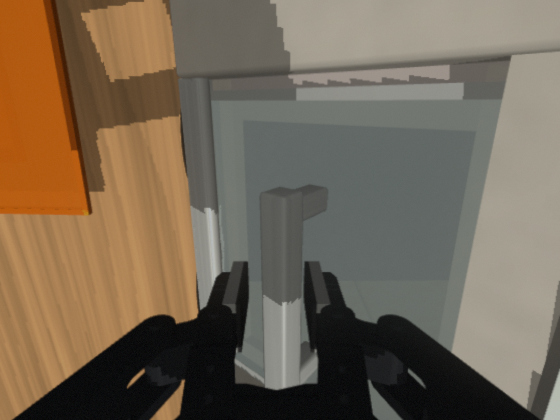

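The bar stands between the fingers (u 262–302 between pads at 247 and 305), with no contact force. Closing.

{"fn": "play_rows", "kwargs": {
  "dp": [
    [0,0,0],
    [0,0,0],
    [0,0,0],
    [0,0,0]
  ],
  "yaw": [0,0,0,0],
  "fingers": 1,
  "newtons": 30
}}

```text
time_s: 7.48
tcp_pos: [503.1, 207.3, 182.8]
eef_rot: [2.267, 2.171, 0.005]
contact_force: [4.7, 0.0, -0.3]
width: 17.4
gripper_force: 29.4
```

{"fn": "play_rows", "kwargs": {
  "dp": [
    [0,0.04,-0.04],
    [0,0.04,-0.03],
    [0,0.04,-0.03],
    [0,0,0]
  ],
  "yaw": [0,0,0,0]
}}

```text
time_s: 7.98
tcp_pos: [506.1, 206.9, 185.7]
eef_rot: [-2.267, -2.171, 0.005]
contact_force: [-0.7, -0.1, -3.8]
width: 17.2
gripper_force: 29.4
```

```bash
cat > est.py <<'E'
from h import *
# window plane from wrist depth: sample glass region and bar/edges in box frame
import sys
p=arm.snapshot("wrist"); X=cloud(p)
if len(sys.argv)>1: cv2.imwrite(f"pics/{sys.argv[1]}.png",p["pixels"][:,:,::-1])
th=-0.0385; c=np.array([587.3,199.2]); R=np.array([[np.cos(th),np.sin(th)],[-np.sin(th),np.cos(th)]])
B=X.copy(); B[...,:2]=(X[...,:2]-c)@R.T
a=np.radians(40); dx=B[...,0]+125; dz=B[...,2]-115
S=np.stack([dx*np.cos(a)+dz*np.sin(a),B[...,1],-dx*np.sin(a)+dz*np.cos(a)],-1)
for y0,y1 in ((55,62),(68,76),(78,88)):
    m=(S[...,1]>y0)&(S[...,1]<y1)&(S[...,0]>-15)&(S[...,0]<150)&(S[...,2]<70)
    P=S[m]; o=[]
    for x in range(-12,150,9):
        q=P[abs(P[:,0]-x)<2.5]; o.append((x,len(q),float(np.median(q[:,2]).round(1)) if len(q) else None))
    print(y0,[(x,z) for x,n,z in o if n>2])
s=arm.sense(); print(s["time_s"],np.round(s["tcp_pos"],1),np.round(s["contact_force"],1),np.round(s["ft_torque"],2),s["width"].round(1),s["gripper_force"])
E
python3 est.py
```

```text
55 [(-3, 18.6), (6, 18.4), (15, 8.6), (24, 8.4), (33, 8.4), (42, 8.3), (51, 8.1), (60, 8.1), (69, 7.8), (78, 7.8), (87, 7.6), (96, 7.4), (105, 7.3), (114, 7.2), (123, 6.9), (132, 6.8), (141, 6.7)]
68 [(-3, 18.5), (6, 18.5), (15, 8.6), (24, 8.5), (33, 8.4), (42, 8.3), (51, 8.1), (60, 7.9), (69, 7.8), (78, 7.7), (87, 7.5), (96, 7.5), (105, 7.4), (114, 7.1), (123, 6.9), (132, 6.8), (141, 6.7)]
78 [(-3, 18.5), (6, 18.6), (15, 8.8), (24, 8.6), (33, 8.4), (42, 8.3), (51, 8.2), (60, 8.1), (69, 7.8), (78, 7.8), (87, 7.7), (96, 7.6), (105, 7.4), (114, 7.1), (123, 7.0), (132, 6.9), (141, 6.8)]Traceback (most recent call last):
  File "est.py", line 16, in <module>
    s=arm.sense(); print(s["time_s"],np.round(s["tcp_pos"],1),np.round(s["contact_force"],1),np.round(s["ft_torque"],2),s["width"].round(1),s["gripper_force"])
                                                                                                                        ^^^^^^^^^^^^^^^^
AttributeError: 'float' object has no attribute 'round'
```

{"fn": "play_rows", "kwargs": {
  "dp": [
    [0,0.05,-0.03],
    [0,0.05,-0.03],
    [0,0.03,-0.03],
    [0,0,0],
    [0,0,0]
  ],
  "yaw": [0,0,0,0,0]
}}

```text
time_s: 8.65
tcp_pos: [514.2, 206.8, 191.5]
eef_rot: [2.269, 2.173, 0.001]
contact_force: [-0.2, 0.5, -3.6]
width: 17.2
gripper_force: 29.6
```

```bash
sed -i 's/s\["width"\].round(1)/s["width"]/' est.py; python3 est.py
```

```text
55 [(-3, 18.6), (6, 18.4), (15, 7.7), (24, 7.2), (33, 7.3), (42, 7.2), (51, 7.0), (60, 7.1), (69, 7.0), (78, 7.1), (87, 6.9), (96, 6.9), (105, 7.0), (114, 6.8), (123, 6.7), (132, 6.5), (141, 6.4)]
68 [(-3, 18.4), (6, 18.4), (15, 7.7), (24, 7.4), (33, 7.3), (42, 7.3), (51, 7.2), (60, 7.1), (69, 7.0), (78, 7.0), (87, 7.0), (96, 6.9), (105, 6.9), (114, 6.8), (123, 6.7), (132, 6.5), (141, 6.5)]
78 [(-3, 18.4), (6, 18.2), (15, 7.6), (24, 7.5), (33, 7.4), (42, 7.3), (51, 7.2), (60, 7.2), (69, 7.1), (78, 7.1), (87, 7.1), (96, 7.0), (105, 6.9), (114, 6.9), (123, 6.6), (132, 6.5), (141, 6.6)]
8.7 [514.2 206.8 191.5] [-0.4  0.2 -4.4] [0.02 0.05 0.05] 17.361091471598762 29.646077156066895
```

```bash
cat >> est.py <<'E'
P=S[(S[...,1]>40)&(S[...,1]<88)]
for x in np.arange(7,20,1.0):
    q=P[(abs(P[:,0]-x)<.5)&(P[:,2]>-20)&(P[:,2]<60)]; print(x,len(q),np.percentile(q[:,2],[10,50,90]).round(1) if len(q)>2 else "")
E
python3 est.py e1 | tail -13
```

```text
7.0 96 [17.7 18.5 19. ]
8.0 114 [17.2 18.3 19. ]
9.0 211 [ 9.8 17.5 18.6]
10.0 343 [10.9 16.1 17.8]
11.0 408 [12.1 14.2 16.6]
12.0 83 [13.5 14.8 16.3]
13.0 2 
14.0 25 [6.8 7.3 7.5]
15.0 77 [7.  7.6 8. ]
16.0 86 [7.1 7.7 8.2]
17.0 76 [7.2 7.6 8.2]
18.0 84 [7.2 7.7 8.3]
19.0 98 [6.8 7.7 8.2]
```

View pics/e1.png

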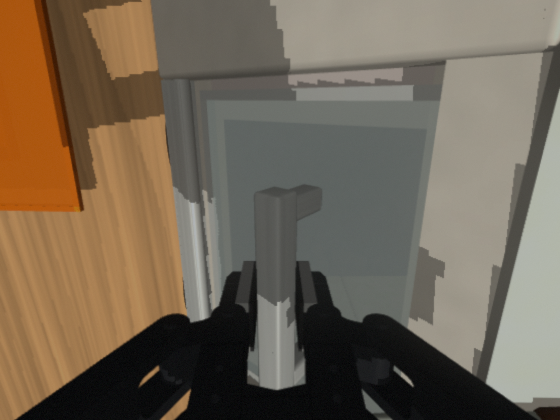

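{"fn": "play_rows", "kwargs": {
  "dp": [
    [0,-0.02,-0.08],
    [0,-0.02,-0.08],
    [0,0,0],
    [0,0,0]
  ],
  "yaw": [0,0,0,0]
}}

```text
time_s: 9.25
tcp_pos: [510.7, 206.7, 198.5]
eef_rot: [-2.268, -2.172, 0.004]
contact_force: [-3.7, -0.7, -6.1]
width: 17.0
gripper_force: 29.6
```

```bash
python3 est.py
```

```text
55 [(-3, 18.5), (6, 18.4), (15, 18.3), (24, 17.7), (33, 17.3), (42, 16.8), (51, 16.3), (60, 16.0), (69, 15.5), (78, 15.1), (87, 14.7), (96, 14.3), (105, 13.8), (114, 13.4), (123, 13.1), (132, 12.5), (141, 11.9)]
68 [(-3, 18.6), (6, 18.5), (15, 18.4), (24, 17.7), (33, 17.3), (42, 16.8), (51, 16.4), (60, 16.0), (69, 15.6), (78, 15.1), (87, 14.7), (96, 14.3), (105, 13.8), (114, 13.5), (123, 13.0), (132, 12.4), (141, 12.1)]
78 [(-3, 18.6), (6, 18.4), (15, 18.2), (24, 17.7), (33, 17.2), (42, 16.9), (51, 16.5), (60, 16.1), (69, 15.6), (78, 15.2), (87, 14.7), (96, 14.3), (105, 13.9), (114, 13.5), (123, 12.8), (132, 12.4), (141, 12.0)]
9.3 [510.8 206.7 198.5] [-4.7  0.6 -7. ] [-0.01  0.77  0.03] 17.342621622001342 29.621732532978058
7.0 78 [17.8 18.4 18.9]
8.0 107 [17.6 18.4 19. ]
9.0 177 [16.3 17.6 18.7]
10.0 203 [15.4 16.7 18.1]
11.0 88 [15.6 16.4 17.1]
12.0 3 [16.3 16.4 16.8]
13.0 0 
14.0 7 [17.6 17.9 18. ]
15.0 50 [17.7 18.3 18.6]
16.0 83 [17.9 18.4 18.9]
17.0 96 [17.8 18.3 18.9]
18.0 93 [17.9 18.3 18.8]
19.0 88 [17.6 18.1 18.8]
```

{"fn": "play_rows", "kwargs": {
  "dp": [
    [0,-0.02,-0.08],
    [0,-0.01,-0.08],
    [0,0,0],
    [0,0,0]
  ],
  "yaw": [0,0,0,0]
}}

```text
time_s: 9.8
tcp_pos: [510.7, 207.0, 207.8]
eef_rot: [2.269, 2.173, 0.001]
contact_force: [-5.3, -0.2, -5.4]
width: 16.9
gripper_force: 29.8
```

```bash
python3 est.py
```

```text
55 [(15, 35.6), (24, 34.4), (33, 32.6), (42, 31.0), (51, 29.4), (60, 27.7), (69, 26.0), (78, 24.2), (87, 22.6), (96, 20.9), (105, 19.3), (114, 17.7), (123, 15.9), (132, 14.3), (141, 12.5)]
68 [(15, 35.4), (24, 34.3), (33, 32.8), (42, 30.9), (51, 29.3), (60, 27.6), (69, 26.0), (78, 24.3), (87, 22.7), (96, 20.9), (105, 19.4), (114, 17.6), (123, 16.0), (132, 14.0), (141, 12.4)]
78 [(15, 35.3), (24, 34.4), (33, 32.7), (42, 31.1), (51, 29.4), (60, 27.7), (69, 26.0), (78, 24.4), (87, 22.8), (96, 21.1), (105, 19.4), (114, 17.7), (123, 15.9), (132, 14.1), (141, 12.5)]
9.85 [510.7 207.  207.8] [-5.5 -0.  -4.5] [0.04 0.79 0.03] 16.518800026051064 29.924778789281845
7.0 0 
8.0 0 
9.0 0 
10.0 0 
11.0 0 
12.0 0 
13.0 0 
14.0 0 
15.0 0 
16.0 1 
17.0 24 [35.2 35.5 35.7]
18.0 93 [35.2 35.7 36. ]
19.0 100 [34.8 35.5 36. ]
```

{"fn": "play_rows", "kwargs": {
  "dp": [
    [0,-0.1,0.06],
    [0,-0.1,0.06],
    [0,-0.1,0.06],
    [0,0,0]
  ],
  "yaw": [0,0,0,0]
}}

```text
time_s: 10.35
tcp_pos: [495.0, 207.5, 197.9]
eef_rot: [-2.269, -2.173, 0.001]
contact_force: [-0.3, 0.1, -4.9]
width: 16.6
gripper_force: 29.6
```

```bash
python3 est.py | head -4 | tail -3
```

```text
68 [(6, 37.7), (15, 36.0), (24, 34.2), (33, 32.5), (42, 30.6), (51, 29.0), (60, 27.1), (69, 25.4), (78, 23.7), (87, 22.0), (96, 20.2), (105, 18.4), (114, 16.5), (123, 14.9), (132, 13.1), (141, 11.2)]
78 [(6, 37.8), (15, 36.0), (24, 34.4), (33, 32.5), (42, 30.8), (51, 29.1), (60, 27.3), (69, 25.6), (78, 23.8), (87, 22.0), (96, 20.3), (105, 18.6), (114, 16.7), (123, 14.9), (132, 13.2), (141, 11.5)]
10.4 [495.4 207.5 198.2] [ 0.4 -0.4 -5.4] [ 0.05  0.01 -0.03] 16.60305744635744 29.62158367037773
```

{"fn": "play_rows", "kwargs": {
  "dp": [
    [0,-0.1,0.06],
    [0,-0.1,0.05],
    [0,-0.1,0.06],
    [0,-0.1,0.05],
    [0,0,0]
  ],
  "yaw": [0,0,0,0,0]
}}

```text
time_s: 11.02
tcp_pos: [474.7, 208.4, 186.8]
eef_rot: [-2.268, -2.173, 0.001]
contact_force: [-0.1, 0.4, -4.9]
width: 16.9
gripper_force: 29.6
```

```bash
python3 est.py e2 | head -4 | tail -3
```

```text
68 [(-12, 41.3), (-3, 39.6), (6, 37.9), (15, 36.1), (24, 34.3), (33, 32.7), (42, 30.8), (51, 29.1), (60, 27.3), (69, 25.5), (78, 23.8), (87, 21.9), (96, 20.2), (105, 18.5), (114, 16.7), (123, 14.9), (132, 13.4), (141, 0.5)]
78 [(-12, 41.4), (-3, 39.7), (6, 37.9), (15, 36.2), (24, 34.4), (33, 32.7), (42, 31.0), (51, 29.2), (60, 27.5), (69, 25.8), (78, 24.0), (87, 22.0), (96, 20.2), (105, 18.5), (114, 16.8), (123, 15.0), (132, 13.4), (141, 0.4)]
11.075 [475.3 208.4 187.2] [-0.3 -0.8 -4.5] [0.02 0.03 0.04] 16.537957669012254 29.662509709596634
```

View pics/e2.png

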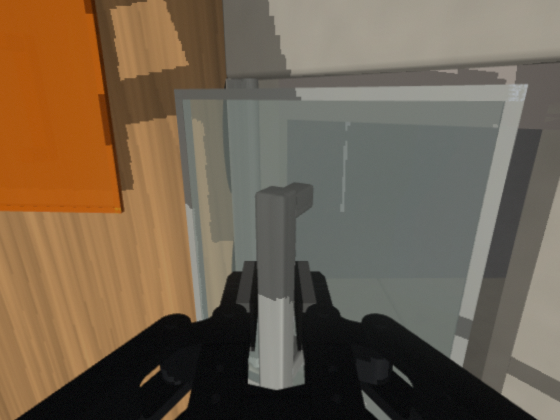

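{"fn": "play_rows", "kwargs": {
  "dp": [
    [0,-0.3,0],
    [0,-0.3,0],
    [0,-0.1,-0.4],
    [0,0,-0.6],
    [0,0,-0.7]
  ],
  "yaw": [0,0,0,0,0]
}}

```text
time_s: 11.7
tcp_pos: [438.6, 209.8, 272.2]
eef_rot: [-2.268, -2.173, 0.003]
contact_force: [0.2, 0.2, -4.5]
width: 16.4
gripper_force: 30.3
```

{"fn": "play_rows", "kwargs": {
  "dp": [
    [0,0,-0.6],
    [-0.2,0,-0.4],
    [-0.5,0,0],
    [-0.7,0.1,0],
    [-0.8,0.2,0]
  ],
  "yaw": [0,0,0,0,0]
}}

```text
time_s: 12.32
tcp_pos: [449.4, 99.0, 322.2]
eef_rot: [-2.267, -2.175, -0.0]
contact_force: [1.3, 0.4, -4.9]
width: 16.6
gripper_force: 30.3
```

{"fn": "play_rows", "kwargs": {
  "dp": [
    [-0.8,0.3,0],
    [-0.8,0.4,0],
    [-0.8,0.4,0],
    [-0.8,0.4,0],
    [-0.8,0.4,0]
  ],
  "yaw": [0,0,0,0,0]
}}

```text
time_s: 12.95
tcp_pos: [536.5, -105.2, 322.1]
eef_rot: [-2.268, -2.173, 0.0]
contact_force: [0.3, -0.3, -4.8]
width: 16.3
gripper_force: 30.3
```

{"fn": "play_rows", "kwargs": {
  "dp": [
    [-0.7,0.4,0],
    [-0.6,0.4,0],
    [-0.3,0.3,0],
    [0,0,0],
    [0,0,0]
  ],
  "yaw": [0,0,0,0.9,0.88]
}}

```text
time_s: 13.58
tcp_pos: [587.6, -186.4, 321.6]
eef_rot: [-2.49, -1.913, 0.001]
contact_force: [-0.0, 0.0, -5.2]
width: 16.8
gripper_force: 30.3
```

{"fn": "play_rows", "kwargs": {
  "dp": [
    [0,0,0],
    [0,0,0]
  ],
  "yaw": [0,0]
}}

```text
time_s: 13.82
tcp_pos: [588.1, -186.3, 322.2]
eef_rot: [-2.485, -1.921, 0.0]
contact_force: [-0.6, -0.3, -4.0]
width: 16.8
gripper_force: 30.3
```

{"fn": "play_rows", "kwargs": {
  "dp": [
    [-0.24,-0.32,0.4],
    [0,0,0.8],
    [0,0,0.8],
    [0,0,0.8],
    [0,0,0.8]
  ],
  "yaw": [0,0,0,0,0]
}}

```text
time_s: 14.45
tcp_pos: [570.0, -194.2, 141.5]
eef_rot: [2.486, 1.92, 0.001]
contact_force: [0.4, -0.2, -4.8]
width: 16.7
gripper_force: 30.6
```

{"fn": "play_rows", "kwargs": {
  "dp": [
    [0,0,0.6],
    [0,0,0.3],
    [0,0,0],
    [0,0,0]
  ],
  "yaw": [0,0,0,0]
}}

```text
time_s: 14.95
tcp_pos: [571.5, -195.1, 99.2]
eef_rot: [2.485, 1.917, 0.003]
contact_force: [0.2, -0.2, -4.9]
width: 16.8
gripper_force: 30.6
```

```bash
cat > est2.py <<'E'
from h import *
import sys
p=arm.snapshot("wrist"); X=cloud(p); s=arm.sense()
if len(sys.argv)>1: cv2.imwrite(f"pics/{sys.argv[1]}.png",p["pixels"][:,:,::-1])
T=cv2.Rodrigues(np.array(s["eef_rot"]))[0]; L=(X-s["tcp_pos"])@T   # tool frame
m=(L[...,0]>52)&(L[...,0]<80)&(X[...,2]>6)   # beside bar (tool +x side)
P=np.c_[L[m][:,1],X[m][:,2]]
for y in range(-100,101,10):
    q=P[abs(P[:,0]-y)<2,1]; print(y,len(q),np.median(q).round(1) if len(q)>3 else "",end="; ")
print(); print(s["time_s"],np.round(s["tcp_pos"],1),np.round(s["eef_rot"],3),np.round(s["contact_force"],1),s["width"])
E
python3 est2.py m1
```

```text
-100 0 ; -90 0 ; -80 0 ; -70 8 6.3; -60 47 46.0; -50 309 50.4; -40 334 56.0; -30 367 61.5; -20 405 67.1; -10 434 72.7; 0 515 78.2; 10 535 83.8; 20 592 89.3; 30 673 94.8; 40 744 100.3; 50 832 105.8; 60 946 111.5; 70 1095 117.0; 80 1201 122.8; 90 0 ; 100 0 ; 
15.0 [ 571.6 -195.1   99.5] [2.484 1.917 0.003] [-0.2 -0.  -4.5] 16.53653980353968
```

View pics/m1.png

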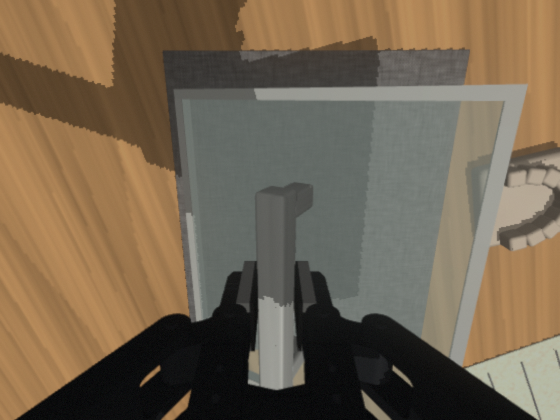

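{"fn": "play_rows", "kwargs": {
  "dp": [
    [0,0,0.3],
    [0,0,0.2],
    [0,0,0.1],
    [0,0,0],
    [0,0,0]
  ],
  "yaw": [0,0,0,0,0]
}}

```text
time_s: 15.62
tcp_pos: [570.3, -194.6, 67.5]
eef_rot: [2.487, 1.918, 0.0]
contact_force: [-0.3, -0.2, -5.3]
width: 16.8
gripper_force: 30.6
```

{"fn": "play_rows", "kwargs": {
  "dp": [
    [0,0,0.05],
    [0,0,0.05],
    [0,0,0.03],
    [0,0,0],
    [0,0,0]
  ],
  "yaw": [0,0,0,0,0]
}}

```text
time_s: 16.25
tcp_pos: [571.5, -195.0, 62.1]
eef_rot: [2.485, 1.917, 0.003]
contact_force: [2.6, -0.9, 0.0]
width: 16.4
gripper_force: 29.4
```

{"fn": "play_rows", "kwargs": {
  "dp": [
    [0,0.1,0.09],
    [0,0.1,0.1],
    [0,0,0]
  ],
  "yaw": [0,0,0]
}}

```text
time_s: 16.62
tcp_pos: [577.7, -196.1, 48.8]
eef_rot: [-2.484, -1.916, 0.004]
contact_force: [-0.1, 0.8, -5.6]
width: 13.3
gripper_force: 29.2
```

{"fn": "play_rows", "kwargs": {
  "dp": [
    [0,0.09,0.12],
    [0,0.09,0.12],
    [0,0,0]
  ],
  "yaw": [0,0,0]
}}

```text
time_s: 17.0
tcp_pos: [588.0, -199.0, 38.2]
eef_rot: [-2.486, -1.918, 0.001]
contact_force: [-0.4, -0.2, -4.8]
width: 13.0
gripper_force: 30.1
```

```bash
python3 est2.py
```

```text
-100 0 ; -90 11 6.0; -80 448 18.1; -70 488 17.8; -60 481 17.9; -50 488 17.9; -40 489 17.9; -30 479 17.9; -20 479 17.9; -10 493 17.9; 0 500 18.0; 10 490 18.0; 20 490 18.0; 30 484 18.0; 40 484 18.1; 50 484 18.0; 60 502 18.1; 70 500 18.1; 80 101 18.2; 90 11 6.1; 100 17 6.1; 
17.05 [ 588.1 -199.1   38.7] [-2.487e+00 -1.918e+00  1.000e-03] [-1.  -0.2 -4.5] 13.345063511057262
```

{"fn": "play_rows", "kwargs": {
  "dp": [
    [0,0.13,0.05],
    [0,0,0.05],
    [0,0,0.03],
    [0,0,0],
    [0,0,0]
  ],
  "yaw": [0,0,0,0,0]
}}

```text
time_s: 17.68
tcp_pos: [594.6, -200.9, 32.9]
eef_rot: [2.488, 1.919, -0.0]
contact_force: [0.1, 0.0, -4.8]
width: 13.1
gripper_force: 30.1
```

{"fn": "play_rows", "kwargs": {
  "dp": [
    [0,0,0.03],
    [0,0,0],
    [0,0,0]
  ],
  "yaw": [0,0,0]
}}

```text
time_s: 18.05
tcp_pos: [594.9, -201.0, 31.6]
eef_rot: [2.487, 1.918, 0.0]
contact_force: [-0.1, 0.7, -3.8]
width: 13.2
gripper_force: 30.3
```

```bash
python3 est2.py
python3 - <<'E'
from h import *
p=arm.snapshot("wrist"); X=cloud(p)
for l in ("window","mat","window_foot","window_top","window_bar"):
    for d in arm.mark_of(l,p)[:2]: print(l,np.round(d["uv"]),round(d["conf"],2))
E
```

```text
-100 0 ; -90 13 6.2; -80 449 11.1; -70 492 10.9; -60 489 10.9; -50 473 10.9; -40 494 11.0; -30 487 10.9; -20 485 11.0; -10 481 10.9; 0 469 10.9; 10 486 10.9; 20 482 11.0; 30 483 10.9; 40 484 10.9; 50 496 11.0; 60 485 10.9; 70 505 10.9; 80 118 10.9; 90 14 6.3; 100 7 6.2; 
18.1 [ 594.9 -201.    31.6] [2.487 1.918 0.   ] [-0.5  0.7 -2.8] 13.126454042270833
window [276. 264.] 0.76
window_foot [135. 266.] 0.92
window_top [412. 263.] 0.65
window_bar [274. 297.] 0.88
```

{"fn": "play_rows", "kwargs": {
  "dp": [
    [0,0,0.03],
    [0,0,0.02],
    [0,0,0],
    [0,0,0]
  ],
  "yaw": [0,0,0,0]
}}

```text
time_s: 18.9
tcp_pos: [595.0, -201.0, 31.5]
eef_rot: [-2.487, -1.919, 0.0]
contact_force: [-5.1, 2.9, 9.6]
width: 13.2
gripper_force: 32.0
```

Run:
```python
from h import *
p=arm.snapshot("top"); X=cloud(p); im=p["pixels"]
cv2.imwrite("pics/t2.png",cv2.resize(im[110:265,110:400,::-1],None,fx=2.7,fy=2.7,interpolation=cv2.INTER_CUBIC))
print(np.round(arm.sense()["contact_force"],1))
```

```text
[-5.   3.5 10.9]
```

View pics/t2.png

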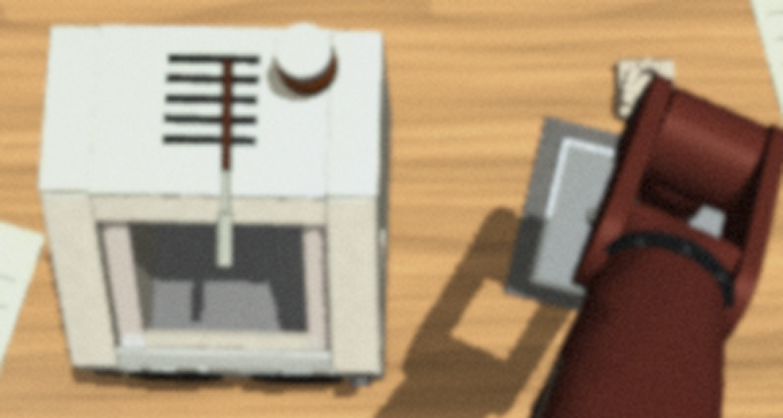

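Window rests on the mat; knife, jar and cast are unmoved. Release and retreat.

{"fn": "play_rows", "kwargs": {
  "dp": [
    [0,0,-0.04],
    [0,0,0]
  ],
  "yaw": [0,0]
}}

```text
time_s: 19.2
tcp_pos: [595.0, -201.0, 31.5]
eef_rot: [2.487, 1.918, 0.0]
contact_force: [-1.7, 1.9, 3.8]
width: 13.1
gripper_force: 31.2
```

{"fn": "play_rows", "kwargs": {
  "dp": [
    [0,0,0],
    [0,0,0],
    [0,0,0],
    [0,0,0]
  ],
  "yaw": [0,0,0,0],
  "fingers": 0.3
}}

```text
time_s: 19.7
tcp_pos: [594.7, -201.0, 30.7]
eef_rot: [2.488, 1.919, 0.0]
contact_force: [0.3, -0.1, 1.3]
width: 30.2
gripper_force: 0.0
```

{"fn": "play_rows", "kwargs": {
  "dp": [
    [0,0,-0.3],
    [0,0,-0.6],
    [0,0,-0.8],
    [0,0,-0.8],
    [0,0,-0.8]
  ],
  "yaw": [0,0,0,0,0]
}}

```text
time_s: 20.32
tcp_pos: [594.8, -201.0, 198.5]
eef_rot: [2.486, 1.918, 0.001]
contact_force: [0.2, -1.4, 0.5]
width: 30.1
gripper_force: 0.0
```

{"fn": "play_rows", "kwargs": {
  "dp": [
    [0,-0.9,-0.3],
    [0,-0.9,0],
    [0,-0.9,0],
    [0,-0.9,0],
    [0,0,0]
  ],
  "yaw": [0,0,0,0,0]
}}

```text
time_s: 20.95
tcp_pos: [417.8, -154.0, 210.7]
eef_rot: [-2.488, -1.918, 0.001]
contact_force: [0.5, -0.6, 0.4]
width: 29.9
gripper_force: 0.0
```

Run:
```python
from h import *
p=arm.snapshot("top"); X=cloud(p); im=p["pixels"]; z=X[...,2]
cv2.imwrite("pics/t3.png",cv2.resize(im[110:265,110:400,::-1],None,fx=2.7,fy=2.7,interpolation=cv2.INTER_CUBIC))
u=np.arange(560)[None,:]; v=np.arange(420)[:,None]
m=(u>290)&(u<400)&(v>150)&(v<245)&(z>7)&(z<16)
m=cv2.morphologyEx(m.astype(np.uint8),cv2.MORPH_OPEN,np.ones((3,3)))
n,l,s,_=cv2.connectedComponentsWithStats(m);k=1+np.argmax(s[1:,4]);P=X[l==k]
print(cv2.minAreaRect(P[:,:2].astype(np.float32)),np.median(P[:,2]),arm.sense()["time_s"])
```

```text
((564.6853637695312, -150.23284912109375), (95.13790893554688, 78.2729721069336), 74.77122497558594) 9.700480526140812 21.0
```

View pics/t3.png

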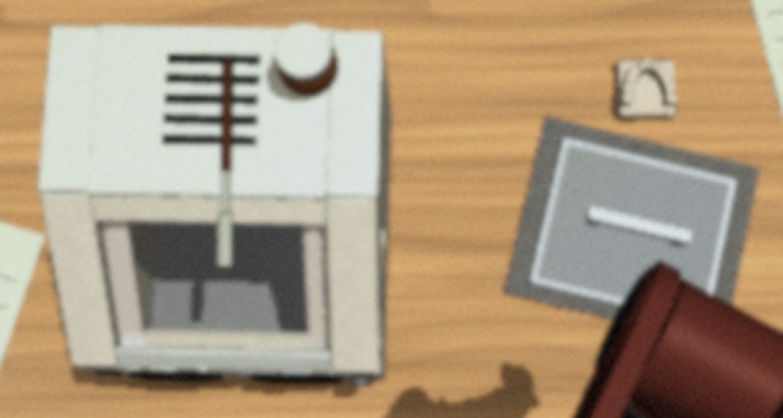

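The window lies flat and centred on the mat, handle up (bar at about crop px 640,222). The knife, jar and cast are unmoved and the arm is clear.

```bash
python3 -c "
from bench import arm
print(arm.close_job())"
```

```text
the job is handed in; nothing more can be done
None
```

The window is out of the dust box and lies flat in the middle of the felt mat, handle up; the cast, knife and jar look unmoved in the last picture, and I handed the job in at about 21 s (no verdict was returned).

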